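# Push-open spice cupboard

## Task

Open the right-hand door of the small white spice cupboard on the counter (right as you stand facing its two plain, handle-less doors). Press that door in with a fingertip near its free edge, at the middle of the cupboard, until the push catch trips, take the finger away and let the spring pop the door ajar by itself; then put a fingertip behind the loose edge and swing the door wide open, square to the cupboard front or further. Do not pinch the door, keep the left-hand door shut, and leave the clay lid, the spice jar and the bowl standing where they are.

Things in the scene. Friction and masses are not known exactly. Their poses are not given: they have to be found in the camera images.
- cupboard: Fixed white spice cupboard, 354 wide, 270 high, bare top, back 215 behind the front. Origin: on the counter, mid-width, in the plane of the outer faces of its shut doors; x points from the front into it, y left as you face it, z up. Two white slab doors, no handles, 173 wide, 16 thick, from 6 to 262 above the counter, meet at y = 0 (gap 4), hinged at the outer sides, open to -x.
- door_right (a joint): Hinge angle, rad, of the right-hand door (cupboard -y side): 0 shut, + opens outwards (stop 1.85), - pressed in (stop -0.056). Pressed to -0.035 (6 mm at the free edge, about 5 N, more if fast) the push catch trips; once the finger draws back, its damped spring kicker pushes the door to about 0.33 in under a second. The stiff hinge (0.04 N m) holds any wider angle; the kicker stays out, so the door cannot be shut again.
- door_left_corner (a point): Top corner of the left-hand door's free edge (at the middle of the cupboard), on its outer face, 262 above the counter, moving with that door. The left-hand door is the mirror image of the right-hand one, with the same catch; it is to stay shut.
- door_right_press (a point): Point on the outer face of the right-hand door, moving with it: 25 from its free edge and 40 below its top edge (222 above the counter).
- door_right_corner (a point): Top corner of the right-hand door's free edge, on the outer face, moving with it; 262 above the counter, 173 from the hinge along the door.
- door_right_hinge (a point): Point on the upright hinge axis of the right-hand door, level with the door's top edge (262 above the counter). The axis lies in the door's back face (16 behind its outer face), at cupboard x = 16, y = -175. Carcass front: 12 behind the shut door's back face. The catch is 115 and more below the door's top; near the top the space behind the door is free.
- clay_lid: Loose round terracotta cooking-pot lid, 170 across, 61 high with its knob, lying on the counter; origin at the centre of its underside. A bystander.
- spice_jar: Loose glass spice jar with a steel cap, 48 across, 95 high, standing on the counter; origin at the centre of its underside. A bystander.
- bowl: Loose orange plastic bowl, 150 across, 60 high; origin at the centre of its underside. A bystander. All three stand in front of the cupboard clear of the door's swing, in any order.

How it is judged (in metres and radians):
On the way, in this order (a step that is already met when the one before it is completed fails the run):
1. the right-hand door is pressed in on its catch by the fingers (value of joint door_right below -0.02 rad and contact force between the fingers and cupboard above 1 N), for 0.02 s.
2. the spring has pushed the right-hand door ajar and no finger touches the cupboard (value of joint door_right between 0.15 and 0.6 rad and contact force between the fingers and cupboard below 0.1 N), for 0.2 s.
3. the right-hand door is swung wide open (value of joint door_right above 1.3 rad), for 0.2 s.
At the end, for the whole second after the job is handed in: The right-hand door stands open by at least 1.3 rad (75 degrees) and at rest, the left-hand door is shut (its free corner within 10 mm of where it was), and the lid, the jar and the bowl are within 30 mm of where they stood (value of joint door_right above 1.3 rad and velocity of joint door_right between -0.05 and 0.05 rad/s and distance of door_left_corner from where it was at the start of the episode below 0.01 m and distance of each of clay_lid, spice_jar, bowl from where it was at the start of the episode below 0.03 m); the robot touches nothing.
It fails at once if the left-hand door comes open (distance of door_left_corner from where it was at the start of the episode above 0.02 m).
It fails at once if the right-hand door is pinched: fingers press on its outer and its inner face at once (contact force between the fingers and door_right_c0 above 1 N and contact force between the fingers and door_right_c1 above 1 N).
It fails at once if the clay lid, the spice jar or the bowl is lifted, carried or pushed more than 30 mm (distance of any of clay_lid, spice_jar, bowl from where it was at the start of the episode above 0.03 m).
It also fails if it takes over 48 s, if anything falls off the work surface, if the arm or the gripper's body presses on something with over 40 N, if the wrist force passes 120 N, or if a joint passes its speed limit or range.

## Robot

A 6-joint arm with a two-finger parallel gripper is mounted at the origin on the work surface. World frame = base frame: x ahead of the robot, y to its left, z up, the work surface at z = 0. Lengths are in mm, angles in rad, forces in N, time in s.
With the tool pointing down it reaches from about 350 to 925 mm from the base axis. Payload 6.4 kg.
Tool frame: the origin (TCP) lies at the very end of the fingers, on their centre line; the grasp point (between the pads) lies 19 mm behind it; z points along the fingers, y is the line along which they close (so a half turn about z gives the same grasp; the last joint's range is limited). The gripper opens to 94 mm and grips with 3 to 60 N. Pads are 16 mm wide; open, the fingers measure 119 mm over their backs; the gripper's body (75 mm by 177 mm) begins 78 mm behind the grasp point.
Start: joints at [0.956, 0.245, 1.558, -0, 1.339, -0.174], TCP at [277.33, 587.879, 205.455] pointing down, gripper open.
Joint ranges: [-3.13, 3.13], [-1.02, 2.26], [0.13, 2.54], [-0.95, 4.09], [0.21, 2.88], [-2.74, 2.74]. Speed limits (rad/s): [2.57, 2.57, 3.14, 3.14, 3.14, 3.14].

## Interface

Orientations are given as [roll, pitch, yaw] about the fixed x, y, z axes, in that order (R = Rz(yaw) Ry(pitch) Rx(roll)).
In Python, from workcell import bot gives the robot as it stands.
- The arm moves only by the tool step_arm, never from a script. Its argument "motion" is a list that holds one entry, the list of rows, each a list of 5 numbers: the finger opening in m, from 0 to 0.094, then the shift along the tool's x, y, z in m, then the turn about the tool's z in degrees. In form: [[[hand, x, y, z, twist], ...]]. A call has 1 to 20 rows; each row shifts and turns the commanded pose from where the row before left it, along the tool's axes as they then stand; what a row does not reach is not made up. A row lasts 1/12 s, in which the tool goes at most 41.7 mm and 7.16 degrees, less where a joint would pass 70% of its speed; a pose out of reach is approached as far as the arm can. A call is refused whole if a number of a shift passes 0.0417 or a number of a turn 7.16, either way. A call with a gripper value outside its range is refused whole. The fingers move at their own pace and stop on an object; "newtons" is the grip in N (left out, the last holds). Time passes only in rows, so rows that do not move let the fingers close. It gives the time, the measured TCP pose, the force, the opening and the grip force at its end, in the units of the state.
- bot.read_state(): the state, without advancing time (a new reading comes with each control period).
- bot.read_camera(name): name is "side" or "top" or "wrist"; returns the picture (400x640x3 uint8, blue, green, red); there is no depth.
- bot.camera_model(name): a dict with "fx", "fy", "cx", "cy" (pixels), "R" (3x3) and "t" (3): a world point X has camera coordinates R X + t; the wrist camera has in their place "hand_eye" (4x4, takes a point from camera to tool coordinates, whose origin is the TCP and whose axes are the flange's). Camera axes: x right, y down, z forward; pixel columns grow to the right and rows downward; lengths in mm; the calibration is good to about 2 mm. A picture is of the moment at which its call begins: read the wrist's pose just before it. camera_model takes no time and is no camera call.
- bot.job_done(): hands the job in; it is judged then, once.
The state is a dict: "clock": time; "qpos": joint angles; "dq": joint speeds; "tau": joint torques, N m; "eef_pos": TCP position; "ee_rot": TCP orientation; "ft_force": force on the tool from outside, world axes, zero at the start; "ft_torque": the same for the moment, N m; "opening": finger opening in mm; "grip_force": force on a finger pad.
Only numpy, scipy, OpenCV 4.12 (cv2) and the standard library are available. Lean on these libraries where they do the work, as an engineer would, in place of code of your own. Each camera call takes 0.05 s, during which the arm holds its last target. There are 200 camera calls.

## Working session

There is one attempt and no reset: what is moved stays moved. The work goes in short steps, Python scripts to look and compute and a tool call to move; the robot and the scene stay as the last step left them, time stands still between calls to the robot, and variables do not carry over. Pictures are saved under pics/ and viewed, at most 10 in all, crops included, and the job is handed in when it is done.

Besides the shell and the picture viewer there is one more tool, called after "Request:" as name(argument=value, ...) on one line, values as JSON. step_arm: Moves the arm, as the interface text tells. Its arguments: {"type":"object","properties":{"motion":{"type":"array"},"newtons":{"type":"number"}},"required":["motion"]}

```bash
mkdir -p pics
python3 - <<'E'
from workcell import bot
import cv2,numpy as np
s=bot.read_state();print({k:np.round(v,3).tolist() for k,v in s.items()})
a=bot.read_camera("side");b=bot.read_camera("top")
cv2.imwrite("pics/side0.png",a);cv2.imwrite("pics/top0.png",b)
for n in("side","top","wrist"):
  print(n,{k:np.round(v,3).tolist() for k,v in bot.camera_model(n).items()})
E
```

```text
{'clock': 0.0, 'qpos': [0.956, 0.246, 1.559, -0.0, 1.339, -0.174], 'dq': [-0.001, 0.001, -0.0, -0.001, 0.0, 0.0], 'tau': [-0.003, -41.585, -31.459, 0.068, 0.034, -0.0], 'eef_pos': [276.986, 587.38, 204.383], 'ee_rot': [-3.14, -0.0, 2.701], 'ft_force': [-0.534, 0.313, 0.39], 'ft_torque': [0.027, -0.031, 0.019], 'grip_force': 0.0, 'opening': 94.042}
side {'fx': 430.036, 'fy': 430.036, 'cx': 317.896, 'cy': 196.185, 'R': [[0.183, -0.983, -0.004], [-0.744, -0.136, -0.655], [0.643, 0.123, -0.756]], 't': [-222.528, 546.159, 748.751]}
top {'fx': 417.527, 'fy': 417.527, 'cx': 319.957, 'cy': 197.492, 'R': [[0.024, -1.0, 0.002], [-0.984, -0.024, -0.178], [0.178, 0.003, -0.984]], 't': [-136.295, 608.048, 920.631]}
wrist {'fx': 284.273, 'fy': 284.273, 'cx': 315.711, 'cy': 195.23, 'hand_eye': [[-0.0, -0.957, -0.289, 85.052], [1.0, -0.0, -0.001, 0.641], [0.001, -0.289, 0.957, -178.939], [0.0, 0.0, 0.0, 1.0]]}
```

View pics/side0.png

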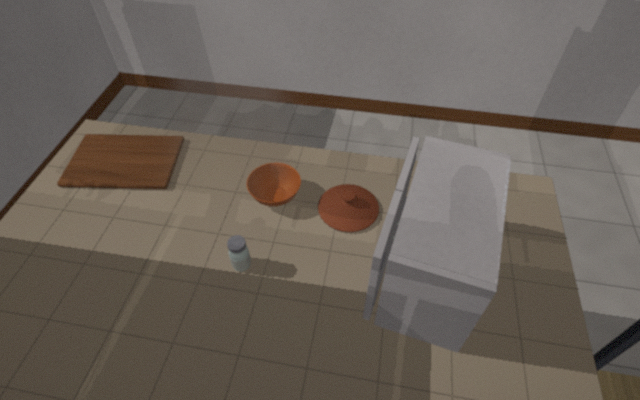

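View pics/top0.png

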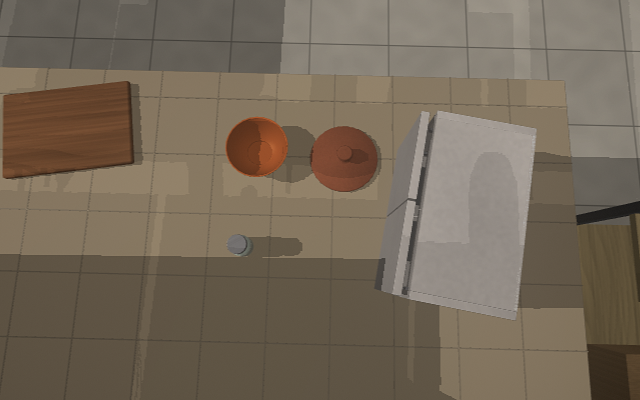

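The side view shows the cupboard at the right, about (370–510, 140–350), with the bowl at (274,185), the lid at (348,208) and the jar at (239,252). In the top view the cupboard front faces image left (world +y). The doors meet near (413,203), so the right-hand door is the lower one, from (413,203) to (405,292). I'll crop this for exact corners.

```bash
cat > h.py <<'E'
import numpy as np,cv2
from workcell import bot
def plane(n,uv,z):
    m=bot.camera_model(n);R=np.array(m["R"]);t=np.array(m["t"])
    uv=np.atleast_2d(uv).astype(float)
    d=np.c_[(uv[:,0]-m["cx"])/m["fx"],(uv[:,1]-m["cy"])/m["fy"],np.ones(len(uv))]@R
    c=-R.T@t
    return c+d*((z-c[2])/d[:,2])[:,None]
def proj(n,X):
    m=bot.camera_model(n);c=np.atleast_2d(X)@np.array(m["R"]).T+np.array(m["t"])
    return np.c_[m["fx"]*c[:,0]/c[:,2]+m["cx"],m["fy"]*c[:,1]/c[:,2]+m["cy"]]
E
python3 - <<'E'
import cv2
from h import *
a=cv2.imread("pics/top0.png")[100:330,365:545];b=cv2.imread("pics/side0.png")[130:360,350:520]
v=lambda i:cv2.convertScaleAbs(cv2.resize(i,None,fx=2.2,fy=2.2,interpolation=cv2.INTER_CUBIC),alpha=1.3)
cv2.imwrite("pics/crop.png",cv2.hconcat([v(a),v(b)]))
print(plane("top",[(440,111),(536,128),(516,320),(408,297)],270).round())
E
```

```text
[[ 743. -344.  270.]
 [ 714. -523.  270.]
 [ 366. -465.  270.]
 [ 400. -279.  270.]]
```

View pics/crop.png

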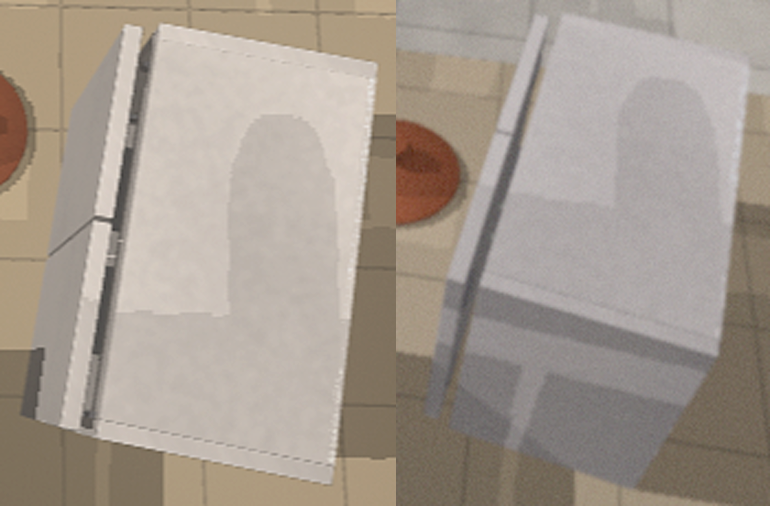

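The left half of the crop shows the right-hand door's top outer edge running from (94,217) to (62,428), and the left door's far corner at (125,26). In the side half the same corners are at (498,131), (447,281) and (541,16). I'll triangulate these.

Run:
```python
from h import *
T=np.array([(125,26),(94,217),(62,428),(160,26),(376,64),(332,484)])/2.2+[365,100]
S=np.array([(541,16),(498,131),(447,281),(563,16),(748,66),(716,355)],float);S=(S-[396,0])/2.2+[350,130]
P=[]
for n in("top","side"):
  m=bot.camera_model(n);K=np.array([[m["fx"],0,m["cx"]],[0,m["fy"],m["cy"]],[0,0,1]])
  P.append(K@np.c_[np.array(m["R"]),np.array(m["t"])])
X=cv2.triangulatePoints(P[0],P[1],T.T.copy(),S.T.copy());print((X[:3]/X[3]).T.round(1))
A=plane("top",T,262);A[3:]=plane("top",T[3:],270);print(A.round(1));B=plane("side",S,262);B[3:]=plane("side",S[3:],270);print(B.round(1))
for Q in(A,B):
  d=Q[0]-Q[2];print(np.linalg.norm(d),np.degrees(np.arctan2(d[1],d[0])),(Q[0]+Q[2])/2,Q[1])
# bystanders on the counter
im=cv2.imread("pics/top0.png");hsv=cv2.cvtColor(im,cv2.COLOR_BGR2HSV)
for n,uv,z in(("bowl",(257,147),60),("lid",(344,159),20),("jar",(237,244),95)): print(n,plane("top",uv,z).round())
```

```text
[[ 745.8 -315.8  259.5]
 [ 576.2 -284.2  259.4]
 [ 403.3 -255.1  258.3]
 [ 742.7 -340.5  266.9]
 [ 717.9 -529.7  252.3]
 [ 366.1 -463.6  270.4]]
[[ 744.  -311.8  262. ]
 [ 575.5 -282.8  262. ]
 [ 403.5 -254.9  262. ]
 [ 741.5 -339.8  270. ]
 [ 711.9 -522.4  270. ]
 [ 366.2 -464.5  270. ]]
[[ 744.3 -318.6  262. ]
 [ 574.1 -284.9  262. ]
 [ 400.7 -254.5  262. ]
 [ 739.  -339.9  270. ]
 [ 696.7 -520.   270. ]
 [ 366.  -463.1  270. ]]
345.1714735379713 -9.48754723373666 [ 573.76264311 -283.36558318  262.        ] [ 575.48850738 -282.76951385  262.        ]
349.5878532505435 -10.557364201353291 [ 572.49733223 -286.53083989  262.        ] [ 574.13130983 -284.87478075  262.        ]
bowl [[728.  31.  60.]]
lid [[ 715. -178.   20.]]
jar [[496.  58.  95.]]
```

The cupboard origin is at about (574,-284) and its y axis points along -10° in world. Heights and width match the text (262/270 high, 345–350 across). Next I lift, close the fingers, and twist so that tool x is square to the doors (yaw 80°).

Request:
step_arm(motion=[[[0,0,0,-0.0095,7.1],[0,0,0,-0.0095,7.1],[0,0,0,-0.0095,7.1],[0,0,0,-0.0095,7.1],[0,0,0,-0.0095,7.1],[0,0,0,-0.0095,7.1],[0,0,0,-0.0095,7.1],[0,0,0,-0.0095,7.1],[0,0,0,-0.0095,7.1],[0,0,0,-0.0095,7.1],[0,0,0,-0.0095,3.8]]], newtons=20)

```text
clock: 1.02
eef_pos: [277.1, 587.6, 309.8]
ee_rot: [-3.141, 0.001, 1.39]
ft_force: [-0.5, 0.6, 0.2]
opening: 24.2
grip_force: 0.0
```

Request:
step_arm(motion=[[[0,-0.031,0.0174,0,0],[0,-0.031,0.0174,0,0],[0,-0.031,0.0174,0,0],[0,-0.031,0.0174,0,0],[0,-0.031,0.0174,0,0],[0,-0.031,0.0174,0,0],[0,-0.031,0.0174,0,0],[0,-0.031,0.0174,0,0],[0,-0.031,0.0174,0,0],[0,-0.031,0.0174,0,0],[0,-0.031,0.0174,0,0],[0,-0.031,0.0174,0,0],[0,-0.031,0.0174,0,0],[0,-0.031,0.0174,0,0],[0,-0.031,0.0174,0,0],[0,-0.031,0.0174,0,0],[0,-0.031,0.0174,0,0],[0,-0.031,0.0174,0,0],[0,-0.031,0.0174,0,0],[0,-0.031,0.0174,0,0]]])

```text
clock: 2.68
eef_pos: [511.7, -85.1, 309.5]
ee_rot: [-3.141, -0.0, 1.395]
ft_force: [0.4, -0.7, 0.6]
opening: 0.7
grip_force: 0.0
```

Request:
step_arm(motion=[[[0,-0.026,0.0172,0,0],[0,-0.026,0.0172,0,0],[0,-0.026,0.0172,0,0],[0,-0.026,0.0172,0,0],[0,0,0,0,0],[0,0,0,0,0]]])

```text
clock: 3.18
eef_pos: [561.1, -198.6, 308.8]
ee_rot: [-3.14, -0.001, 1.393]
ft_force: [0.0, 0.4, -0.6]
opening: 0.2
grip_force: 0.0
```

Run:
```python
from h import *
s=bot.read_state();print(s["clock"],np.round(s["eef_pos"],1),np.round(s["ee_rot"],4),np.round(s["ft_force"],2),np.round(s["qpos"],2))
w=bot.read_camera("wrist");cv2.imwrite("pics/w1.png",w)
```

```text
3.1833 [ 561.1 -198.6  308.8] [-3.1396e+00 -1.0000e-03  1.3934e+00] [ 0.02  0.35 -0.63] [-0.53  0.05  1.59  0.    1.51 -0.35]
```

View pics/w1.png

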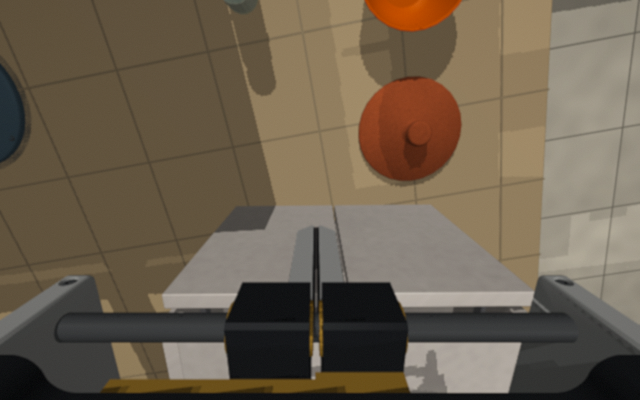

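The wrist view shows both door fronts. Their top edge is around row 293, from x=170 to x=525, with the seam at (334,206)–(347,290). The fingers are at x≈316, left of the seam, so they are over the right-hand door. Now I'll measure that edge.

```bash
cat >> h.py <<'E'
def wplane(uv,z,pos,rot):
    from scipy.spatial.transform import Rotation as Ro
    m=bot.camera_model("wrist");H=np.array(m["hand_eye"]);Rt=Ro.from_euler("xyz",rot).as_matrix()
    uv=np.atleast_2d(uv).astype(float)
    d=np.c_[(uv[:,0]-m["cx"])/m["fx"],(uv[:,1]-m["cy"])/m["fy"],np.ones(len(uv))]@H[:3,:3].T@Rt.T
    c=np.array(pos)+Rt@H[:3,3]
    return c+d*((z-c[2])/d[:,2])[:,None]
E
python3 - <<'E'
from h import *
g=cv2.cvtColor(cv2.imread("pics/w1.png"),cv2.COLOR_BGR2GRAY).astype(int)
for c in(190,210,440,480,510): print(c,g[282:310,c].tolist())
for r in(240,270,280,287): print(r,g[r,325:362].tolist())
pos,rot=[561.1,-198.6,308.8],[-3.1396,-.001,1.3934]
A=wplane([(172,293),(526,291),(347,290)],262,pos,rot);print(A.round(1));d=A[1]-A[0];print(np.hypot(*d[:2]),np.degrees(np.arctan2(d[1],d[0])))
E
```

```text
190 [136, 135, 135, 134, 136, 135, 134, 135, 132, 132, 136, 153, 170, 173, 165, 160, 159, 158, 158, 157, 157, 157, 156, 157, 155, 138, 105, 78]
210 [136, 137, 139, 137, 136, 136, 135, 137, 137, 135, 141, 157, 174, 175, 166, 163, 162, 161, 162, 159, 159, 160, 159, 159, 156, 137, 95, 63]
440 [136, 134, 134, 133, 133, 134, 135, 134, 137, 146, 168, 182, 180, 177, 176, 175, 173, 174, 174, 174, 173, 174, 173, 165, 145, 116, 104, 104]
480 [133, 132, 133, 131, 131, 131, 132, 134, 136, 151, 172, 180, 178, 175, 174, 174, 173, 172, 172, 173, 172, 172, 170, 153, 109, 62, 41, 46]
510 [132, 133, 132, 134, 132, 132, 134, 134, 137, 153, 173, 178, 175, 173, 172, 175, 174, 173, 173, 174, 173, 174, 171, 151, 108, 80, 88, 102]
240 [116, 117, 118, 116, 117, 117, 116, 116, 117, 115, 116, 110, 103, 93, 81, 91, 118, 135, 136, 137, 137, 138, 136, 136, 135, 135, 135, 134, 134, 133, 136, 134, 136, 136, 136, 137, 136]
270 [118, 117, 118, 117, 117, 118, 116, 117, 117, 117, 117, 116, 118, 116, 117, 113, 101, 91, 94, 86, 85, 109, 127, 131, 131, 132, 130, 131, 131, 131, 133, 132, 132, 132, 132, 133, 133]
280 [114, 116, 114, 116, 114, 115, 116, 115, 116, 114, 114, 115, 114, 114, 115, 114, 115, 109, 108, 116, 112, 89, 86, 112, 129, 133, 134, 136, 136, 135, 134, 137, 136, 137, 135, 135, 134]
287 [19, 17, 16, 17, 17, 18, 18, 16, 18, 18, 17, 17, 17, 18, 17, 16, 16, 16, 19, 16, 18, 17, 17, 17, 19, 18, 17, 18, 17, 17, 17, 18, 16, 17, 16, 17, 18]
[[ 415.9 -251.3  262. ]
 [ 738.2 -306.5  262. ]
 [ 576.  -276.5  262. ]]
327.0253966348514 -9.71029567251101
```

Request:
step_arm(motion=[[[0,0,0,0.031,0],[0,0,0,0.031,0],[0,0,0,0.031,0],[0,-0.02,0,0,0],[0,-0.02,0,0,0],[0,-0.008,0,0,0],[0,0,0,0,0],[0,0,0,0,0]]])

```text
clock: 3.9
eef_pos: [553.1, -244.3, 217.6]
ee_rot: [3.141, -0.0, 1.395]
ft_force: [-0.2, 0.5, -0.0]
opening: 0.1
grip_force: 0.0
```

Request:
step_arm(motion=[[[0,-0.003,0,0,0],[0,-0.003,0,0,0],[0,-0.003,0,0,0],[0,0,0,0,0]]])

```text
clock: 4.23
eef_pos: [551.4, -254.1, 217.1]
ee_rot: [3.141, 0.0, 1.395]
ft_force: [0.4, -0.5, 0.7]
opening: 0.4
grip_force: 0.0
```

Request:
step_arm(motion=[[[0,-0.003,0,0,0],[0,-0.003,0,0,0],[0,-0.002,0,0,0],[0,0,0,0,0]]])

```text
clock: 4.57
eef_pos: [549.9, -262.2, 216.9]
ee_rot: [-3.142, 0.0, 1.395]
ft_force: [1.0, -0.6, 0.3]
opening: 0.6
grip_force: 0.0
```

Request:
step_arm(motion=[[[0,-0.002,0,0,0],[0,-0.002,0,0,0],[0,0,0,0,0]]])

```text
clock: 4.82
eef_pos: [549.2, -266.1, 217.0]
ee_rot: [3.142, 0.0, 1.395]
ft_force: [-0.5, -0.2, -0.2]
opening: 0.4
grip_force: 0.0
```

Request:
step_arm(motion=[[[0,-0.002,0,0,0],[0,-0.002,0,0,0],[0,0,0,0,0]]])

```text
clock: 5.07
eef_pos: [548.8, -269.6, 217.0]
ee_rot: [3.141, -0.0, 1.395]
ft_force: [2.0, 0.8, -0.2]
opening: 0.1
grip_force: 0.5
```

Request:
step_arm(motion=[[[0,-0.002,0,0,0],[0,-0.001,0,0,0],[0,0,0,0,0]]])

```text
clock: 5.32
eef_pos: [547.8, -273.1, 216.9]
ee_rot: [-3.141, 0.001, 1.395]
ft_force: [0.9, 1.1, -0.0]
opening: 0.3
grip_force: 0.1
```

Request:
step_arm(motion=[[[0,-0.002,0,0,0],[0,0,0,0,0]]])

```text
clock: 5.48
eef_pos: [547.6, -274.0, 217.0]
ee_rot: [-3.141, -0.002, 1.395]
ft_force: [0.4, 4.2, 2.6]
opening: 0.4
grip_force: 2.2
```

Request:
step_arm(motion=[[[0,-0.002,0,0,0],[0,0,0,0,0]]])

```text
clock: 5.65
eef_pos: [547.6, -274.1, 217.0]
ee_rot: [-3.141, -0.006, 1.395]
ft_force: [1.8, 10.4, 3.3]
opening: 0.4
grip_force: 5.3
```

The force has risen to 10 N and the tip has stopped, so the door looks to be at its inner stop. I'll draw back and look.

Request:
step_arm(motion=[[[0,0.01,0,0,0],[0,0.03,0,0,0],[0,0.04,0,0,0],[0,0.04,0,0,0],[0,0,0,-0.04,0],[0,0,0,-0.04,0],[0,0,0,-0.02,0],[0,0,0,0,0],[0,0,0,0,0],[0,0,0,0,0],[0,0,0,0,0],[0,0,0,0,0],[0,0,0,0,0]]])

```text
clock: 6.73
eef_pos: [567.8, -158.3, 315.4]
ee_rot: [-3.139, -0.001, 1.395]
ft_force: [0.9, 0.0, -0.8]
opening: 0.8
grip_force: 0.0
```

Run:
```python
from h import *
s=bot.read_state();print(s["clock"],np.round(s["eef_pos"],1),np.round(s["ee_rot"],4))
w=bot.read_camera("wrist");t=bot.read_camera("top");cv2.imwrite("pics/w2.png",w);cv2.imwrite("pics/t2.png",t)
cv2.imwrite("pics/w2c.png",np.vstack([w[100:320],cv2.resize(t[100:330,340:545],None,fx=1.6,fy=1.6)[:, :328].copy() if 0 else cv2.copyMakeBorder(cv2.resize(t[100:330,340:545],None,fx=1.6,fy=1.6),0,0,0,312,cv2.BORDER_CONSTANT)]))
```

```text
6.7333 [ 567.8 -158.3  315.4] [-3.1391e+00 -5.0000e-04  1.3950e+00]
```

View pics/w2c.png

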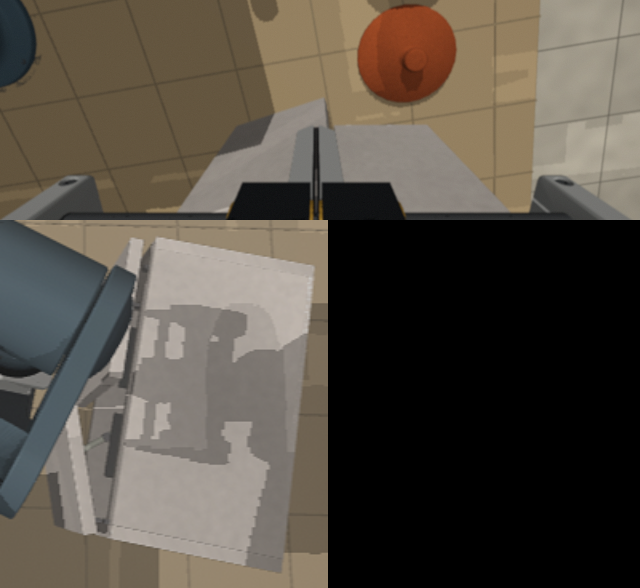

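The door has popped ajar to about 0.3 rad: in the lower crop its free end is near (75,410) and its hinge end near (92,532). The left-hand door is still shut. Next I go over the pocket behind the loose edge and lower the finger into it.

Request:
step_arm(motion=[[[0,-0.0295,-0.001,0,0],[0,-0.0295,-0.001,0,0],[0,-0.0295,-0.001,0,0],[0,-0.0295,-0.001,0,0],[0,0,0,0,0],[0,0,0,0,0],[0,0,0,0,0]]])

```text
clock: 7.42
eef_pos: [543.8, -273.4, 316.7]
ee_rot: [-3.141, -0.001, 1.395]
ft_force: [0.6, -0.5, -0.4]
opening: 0.6
grip_force: 0.0
```

Run:
```python
from h import *
s=bot.read_state();print(s["clock"],np.round(s["eef_pos"],1),np.round(s["ee_rot"],4))
w=bot.read_camera("wrist");t=bot.read_camera("side");cv2.imwrite("pics/w3.png",w)
cv2.imwrite("pics/w3c.png",np.hstack([cv2.resize(t[130:330,340:520],None,fx=2,fy=2),w[:,100:540]]))
```

```text
7.4167 [ 543.8 -273.4  316.7] [-3.1412e+00 -6.0000e-04  1.3952e+00]
```

View pics/w3c.png

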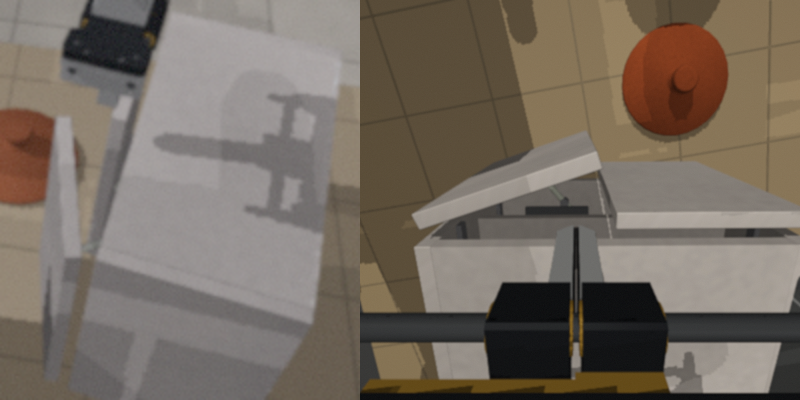

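The wrist view (crop) shows the loose edge's back corner at about (600,167) and the carcass front edge at row 240, with the pocket between them. I'll check the finger's spot against these.

Run:
```python
from h import *
pos,rot=[543.8,-273.4,316.7],[-3.1412,-.0006,1.3952]
th=rot[2];ex=-np.array([np.cos(th),np.sin(th)]);ey=np.array([np.sin(th),-np.cos(th)])
for n,uv,z in(("free back",(340,167),262),("back at 290",(290,182),262),("hinge back",(160,227),262),("left back",(357,226),262),("left outer",(345,213),262),("carcass L",(190,245),270),("carcass R",(440,240),270)):
  P=wplane(uv,z,pos,rot)[0][:2]-pos[:2];print(n,"rel tool: into",(P@ex).round(1),"left",(P@ey).round(1))
```

```text
free back rel tool: into -39.4 left 20.0
back at 290 rel tool: into -26.5 left -22.1
hinge back rel tool: into 14.7 left -138.8
left back rel tool: into 13.8 left 36.3
left outer rel tool: into 1.5 left 25.3
carcass L rel tool: into 28.3 left -110.4
carcass R rel tool: into 23.5 left 107.9
```

The pocket is clear: the door back is 33 mm in front of the finger, the carcass 26 mm behind it, and the left door 25 mm to the side. I'll lower the finger and start the swing.

Request:
step_arm(motion=[[[0,0,0,0.03,0],[0,0,0,0.03,0],[0,0,0,0.031,0],[0,0,0,0,0],[0,0,0,0,0]]])

```text
clock: 7.93
eef_pos: [543.3, -272.4, 224.7]
ee_rot: [-3.138, -0.002, 1.397]
ft_force: [0.1, -0.1, 0.1]
opening: 0.7
grip_force: 0.0
```

Request:
step_arm(motion=[[[0,0.01,-0.0016,0,0],[0,0.0098,-0.0023,0,0],[0,0.0096,-0.003,0,0],[0,0.0094,-0.0036,0,0],[0,0.0091,-0.0043,0,0],[0,0.0088,-0.0049,0,0],[0,0.0084,-0.0055,0,0],[0,0.008,-0.0061,0,0]]])

```text
clock: 8.6
eef_pos: [525.3, -195.3, 226.0]
ee_rot: [3.142, 0.0, 1.396]
ft_force: [-0.5, -0.2, 0.6]
opening: 0.6
grip_force: 0.2
```

Request:
step_arm(motion=[[[0,0.0076,-0.0066,0,0],[0,0.0071,-0.0072,0,0],[0,0.0066,-0.0077,0,0],[0,0.006,-0.008,0,0],[0,0.0055,-0.0085,0,0],[0,0.0048,-0.0088,0,0],[0,0.0042,-0.0091,0,0],[0,0.0036,-0.0095,0,0],[0,0.0029,-0.0096,0,0],[0,0.0015,-0.006,0,0],[0,0.001,-0.005,0,0],[0,0.001,-0.005,0,0],[0,0.0006,-0.005,0,0],[0,0.0004,-0.005,0,0],[0,0,0,0,0],[0,0,0,0,0]]])

```text
clock: 9.93
eef_pos: [435.3, -126.8, 226.0]
ee_rot: [3.142, -0.0, 1.395]
ft_force: [0.6, -0.2, -1.0]
opening: 0.8
grip_force: 0.0
```

Run:
```python
from h import *
s=bot.read_state();print(s["clock"],np.round(s["eef_pos"],1),np.round(s["ee_rot"],4),np.round(s["ft_force"],1))
w=bot.read_camera("wrist");t=bot.read_camera("side")
cv2.imwrite("pics/w4c.png",np.hstack([cv2.resize(t[130:330,340:520],None,fx=2,fy=2),w[:,100:540]]))
```

```text
9.9333 [ 435.3 -126.8  226. ] [ 3.1415e+00 -1.0000e-04  1.3951e+00] [ 0.6 -0.2 -1. ]
```

View pics/w4c.png

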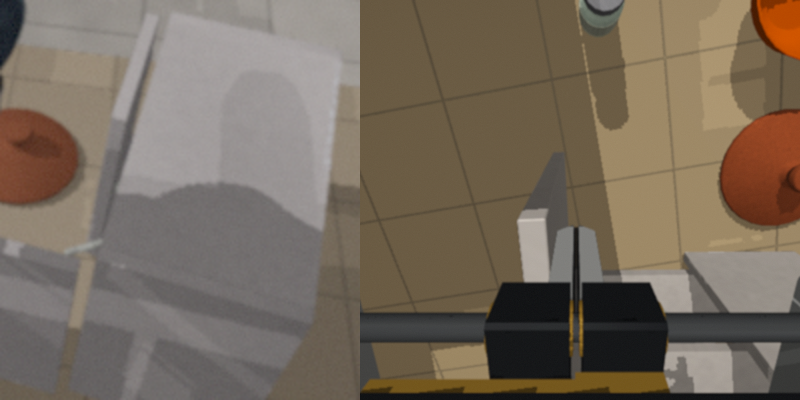

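The wrist view shows the door's top strip upright, from (533,218) to (537,280), so it stands square to the front. The left-hand door is shut, and the lid, jar and bowl are undisturbed. I'll move the finger off sideways and lift away.

Request:
step_arm(motion=[[[0,0,0.01,0,0],[0,0,0.02,0,0],[0,0,0.02,0,0],[0,0,0,-0.035,0],[0,0,0,-0.035,0],[0,0.03,0.02,-0.035,0],[0,0.04,0,0,0],[0,0.04,0,0,0],[0,0.04,0,0,0],[0,0,0,0,0],[0,0,0,0,0],[0,0,0,0,0]]])

```text
clock: 11.03
eef_pos: [526.4, 4.0, 324.8]
ee_rot: [-3.141, 0.0, 1.396]
ft_force: [-0.0, 0.3, -0.2]
opening: 0.4
grip_force: 0.0
```

Run:
```python
from h import *
t=bot.read_camera("top");s=bot.read_camera("side")
cv2.imwrite("pics/f.png",np.vstack([t[80:350,200:],s[100:360,200:]]) if 0 else np.hstack([t[80:350,200:560],s[100:370,200:560]]))
```

```text
(no output)
```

View pics/f.png

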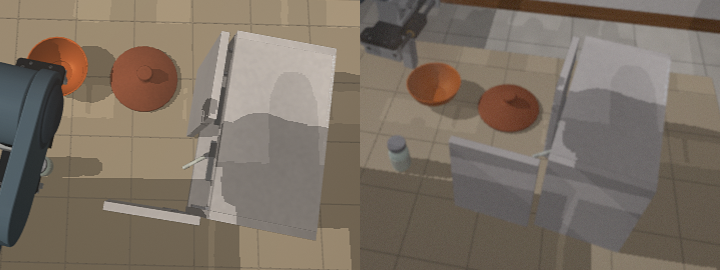

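The final view shows the right-hand door square to the front, from (103,205) to (200,220) in the top half. The left-hand door is shut, the lid, jar and bowl are in place, and the arm is clear.

```bash
python3 -c "
from workcell import bot
print(bot.job_done())"
```

```text
the job is handed in; nothing more can be done
None
```

The right-hand door was pressed until the catch tripped, popped ajar by itself, and was swung open to about square; the left-hand door, lid, jar and bowl look untouched in the last pictures. The job is handed in, and the judging result was not reported back.

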